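# Clear the ultrasonic cleaner's lid and hold it open

## Task

The wire basket has been left standing on the shut lid of the ultrasonic cleaner: hang it by its handle on the hook of the drip stand and let go of it there. Then lift the cleaner's lid, which has no stay and falls shut by itself, and hold it open at 60 degrees (give or take 5) so that I can reach into the tank while the drips still run back into it: finish still holding it there, do not let go. Leave everything else on the bench where it stands.

Things in the scene. Friction and masses are not known exactly. Their poses are not given: they have to be found in the camera images.
- cleaner: bench ultrasonic cleaner, fixed to the bench: steel case 160 (x) by 240 (y) by 150 high, open tank on top under a hinged lid, black panel with two knobs on its front (-x) face. Origin: centre of the underside; x points from the front to the hinge side, z up
- lid_hinge (a point): middle of the lid's hinge axis, on the cleaner's back edge (75 mm behind the case's centre, 152 mm above the bench); the axis is the cleaner's y, axes as the cleaner's
- lid (a joint): angle of the cleaner's lid, rad: 0 shut (lid level), growing as its front edge rises, 1.047 = 60 degrees, stop at 1.75. Steel lid 158 by 246 mm, 6 mm thick, underside at hinge height when shut, 0.35 to 0.53 kg, almost no hinge friction, no stay: it falls shut when let go below about 80 degrees
- lid_grip (a point): middle of the lid's bar handle, on the bar's axis: a dark steel round bar 10 mm thick, along the hinge direction (y), 110 mm between two end posts, 36 mm above the lid's top face, 24 mm inside the lid's front edge; 128 mm in front of the hinge axis and 42 mm above it when shut. Turns with the lid; the round bar can turn between the fingers
- basket: loose rectangular steel wire basket 70 (x) by 120 (y) by 45 mm high, 0.15 to 0.25 kg, empty, standing on the lid behind its handle at the start. Origin: centre of its underside, z up. A stiff upright bail (handle, does not fold) rises from the middles of the two short sides in the basket's y-z plane: legs 6 mm thick at y = +-58.5 mm, top bar along y
- basket_bail (a point): middle of the bail's top bar, on its axis, 115 mm above the basket's underside: a round bar 9 mm thick, straight over 90 mm along the basket's y. Grip it off its middle (about 33 mm) to leave its middle free for the hook
- stand: drip stand, fixed to the bench: steel tray foot 170 by 140 by 14 mm (from x = -60 to +110 mm), post 10 mm thick at x = +85 mm, from whose top (218 mm) a flat steel strip 20 mm wide and 3 mm thick runs level towards -x and is bent down into a V-shaped seat and up again into a short upright end. Origin: on the bench under the seat; z up
- hook_saddle (a point): bottom of the hook's V-shaped seat (upper face), 204 mm above the bench; axes as the stand's. The bail's bar is to lie across the strip, along the stand's y: seated, the bar's axis is 6 mm above this point. To get there the hook passes through the bail from its free end, which points to -x; the V's sides slope at 45 degrees
- hook_tip (a point): top of the hook's upturned free end, 228 mm above the bench and 17 mm to -x of the bottom of the seat; the strip behind the seat is level at 219 mm (its top)
- jar: a bystander, left alone: clear jar with a blue lid, 54 mm wide, 60 mm high, between cleaner and stand. Origin: centre of its underside
- charcoal: a bystander, left alone: black soldering block 60 by 120 by 25 mm lying on the bench near the robot. Origin: centre of its underside
- charcoal2: a bystander, left alone: the same kind of block lying on the dark round turntable (220 mm wide, 46 mm high). Origin: centre of its underside
- tweezers: a bystander, left alone: steel tweezers 165 mm long with wooden grips, 10 mm high, lying along their x. Origin: middle, on the bench
- water_pot: a bystander, left alone: black round pot 90 mm wide, 85 mm high, at the back. Origin: centre of its underside
- brush_pot: a bystander, left alone: white cup 72 mm wide, 85 mm high, with brushes standing to 125 mm, at the back. Origin: centre of its underside
- bottle: a bystander, left alone: white bottle 64 mm wide, 150 mm high, at the back. Origin: centre of its underside
There are look-alikes about, which are no part of the job. Leave any orange or yellow look-alike of the basket alone. What is shaped like the stand but purple is not meant.

How it is judged:
By the outcome, as a careful person would: the job done as asked, in the order asked, and still so for the second after the job is handed in, while the arm keeps its last pose, push and grip.
It also fails if it takes over 61 s, if anything falls off the work surface, if the arm or the gripper's body presses on something with over 40 N, if the wrist force passes 120 N, or if a joint passes its speed limit or range.

## Robot

A 7-joint arm with a two-finger parallel gripper is mounted at the origin on the work surface. World frame = base frame: x ahead of the robot, y to its left, z up, the work surface at z = 0. Lengths are in m, angles in rad, forces in N, time in s.
With the tool pointing down it reaches from about 0.35 to 0.9 m from the base axis. Payload 8.1 kg.
Tool frame: the origin (TCP) lies at the very end of the fingers, on their centre line; the grasp point (between the pads) lies 19 mm behind it (manip.hold_point_z is the distance from the TCP to the grasp point, in m); y points along the fingers, z is the direction in which the jaws open and shut, and the axes are right-handed (so a half turn about y gives the same grasp; the last joint's range is limited). The gripper opens to 92 mm and grips with 3 to 60 N. Pads are 19 mm wide; open, the fingers measure 130 mm over their backs; the gripper's body (75 mm by 190 mm) begins 47 mm behind the grasp point.
Start: joints at [1.215, 0.434, 0.025, 1.573, -0.012, 1.134, -0.075], TCP at [0.156, -0.605, 0.227] pointing down, gripper open.
Joint ranges: [-2.62, 2.62], [-0.44, 2.09], [-1.27, 1.32], [0.08, 2.57], [-1.32, 4.46], [0.12, 2], [-2.74, 2.74]. Speed limits (rad/s): [2.22, 2.22, 3.01, 3.01, 3.14, 3.14, 3.14].

## Interface

Orientations are given as [roll, pitch, yaw] about the fixed x, y, z axes, in that order (R = Rz(yaw) Ry(pitch) Rx(roll)).
In Python, from cell import status, eyes, order, finder, manip gives the robot as it stands.
- The arm moves only by the shell command python3 -m inch 'ROWS' [FORCE]. ROWS is a JSON object of lists of equal length, an entry for each row: "hand": the finger opening in m, from 0 to 0.0918; "slide": the shift along the tool's x, y, z in m, a list of three; "dr": the turn, a rotation vector about the tool's x, y, z in degrees, a list of three. A call has 1 to 5 rows; each row shifts and turns the pose as measured when the row begins, along the tool's axes as they then stand; what a row does not reach is not made up. A row lasts 1/12 s, in which the tool goes at most 41.7 mm and 7.16 degrees, less where a joint would pass 70% of its speed; a pose out of reach is approached as far as the arm can. A call with a gripper value outside its range is refused whole. The fingers move at their own pace and stop on an object; FORCE is the grip in N (left out, the last holds). Time passes only in rows, so rows that do not move let the fingers close. It gives the time, the measured TCP pose, the force and the opening at its end, in the units of the state.
- status.get_state(): the state, without advancing time (a new reading comes with each control period).
- eyes.read_camera(name): name is "side" or "top" or "wrist"; returns (picture, depth): 400x640x3 uint8, red, green, blue; 400x640 float32, m along the optical axis (not along the pixel's ray), 0 where there is no reading.
- eyes.get_calibration(name): a dict with "intrinsics" (3x3 intrinsics, pixels), "pose" (4x4, takes a point from camera to world coordinates); the wrist camera has in their place "tool_from_camera" (4x4, takes a point from camera to tool coordinates, whose origin is the TCP and whose axes are the tool frame's). Camera axes: x right, y down, z forward; pixel columns grow to the right and rows downward; lengths in m; the calibration is good to about 2 mm. The wrist camera is an equidistant fisheye: a pixel r from the principal point sees the ray r / f radians off the axis. A picture is of the moment at which its call begins: read the wrist's pose just before it. get_calibration takes no time and is no camera call.
- order.close_job(): hands the job in, once; it reports no verdict.
Trained networks look in the newest picture that a camera, given by its name, has taken for a name from the list of things; names that differ only in an ending like _2 or _b are one class to them, and where a whole thing is asked for, a point or a joint stands for the part that bears it (a point fixed in the world has none). Each returns a list of dicts, best first, with "conf" (0 to 1); they miss things now and then, are a little off and sometimes report something else, mostly with a low value. They report only what shows in the picture. A call takes as long as a camera call. They do not tell look-alikes from the thing itself.
- finder.recognise(camera, name): "centre" ([column, row] in pixels, amid what is visible of it).
- finder.spot_point(camera, name): "centre" ([column, row] in pixels: a listed point, or the origin of a listed thing).
The state is a dict: "time": time; "joint_pos": joint angles; "qd": joint speeds; "joint_efforts": joint torques, N m; "position": TCP position; "orientation": TCP orientation; "force": force on the tool from outside, world axes, zero at the start; "wrist_torque": the same for the moment, N m; "opening": finger opening in m.
Only numpy, scipy, OpenCV 4.12 (cv2) and the standard library are available. Lean on these libraries where they do the work, as an engineer would, in place of code of your own. Each camera call takes 0.05 s, during which the arm holds its last target. There are 200 camera calls.

## Working session

There is one attempt and no reset: what is moved stays moved. The work goes in short steps, Python scripts to look and compute and a shell command to move; the robot and the scene stay as the last step left them, time stands still between calls to the robot, and variables do not carry over. Pictures are saved under pics/ and viewed, about 8 in all and at most 12, crops included, and the job is handed in when it is done.

```bash
mkdir -p pics; ls; cat > h.py <<'E'
import numpy as np, cv2
from cell import status, eyes, order, finder, manip
from scipy.spatial.transform import Rotation as R
def tool():
    s=status.get_state(); T=np.eye(4); T[:3,:3]=R.from_euler('xyz',s['orientation']).as_matrix(); T[:3,3]=s['position']; return T,s
def w(cam,px,depth):
    c=eyes.get_calibration(cam);K=np.array(c['intrinsics']);P=np.array(c['pose'])
    p=np.linalg.inv(K)@[px[0],px[1],1]*depth
    return P[:3,:3]@p+P[:3,3]
def wz(cam,px,z):
    c=eyes.get_calibration(cam);K=np.array(c['intrinsics']);P=np.array(c['pose'])
    d=P[:3,:3]@np.linalg.inv(K)@[px[0],px[1],1]; return P[:3,3]+d*(z-P[2,3])/d[2]
E
python3 - <<'E'
from h import *
T,s=tool();print(T.round(3),s,manip.hold_point_z)
for c in ['side','top']:
    im,d=eyes.read_camera(c); cv2.imwrite(f'pics/{c}0.png',im[:,:,::-1]); np.save(f'pics/{c}0.npy',d)
    print(c,np.array(eyes.get_calibration(c)['pose']).round(3).tolist())
    for n in ['lid_hinge','lid_grip','basket_bail','basket','hook_saddle','hook_tip','stand','cleaner','jar']:
        for r in finder.spot_point(c,n)[:3]:
            u,v=r['centre']; dd=d[int(np.clip(v,0,399)),int(np.clip(u,0,639))]
            print(n,round(r['conf'],2),[round(u),round(v)],w(c,(u,v),dd).round(3))
E
```

```text
pics
[[-0.968 -0.001  0.25   0.156]
 [-0.25   0.001 -0.968 -0.605]
 [ 0.    -1.    -0.002  0.226]
 [ 0.     0.     0.     1.   ]] {'time': 0.0, 'joint_pos': array([ 1.21539717,  0.43521775,  0.02491332,  1.57412525, -0.01156399,
        1.13398677, -0.07507013]), 'qd': array([ 1.48786935e-03, -3.55122783e-04, -6.51572077e-04, -1.81236763e-03,
       -1.11826439e-03,  6.70298215e-04,  6.54670920e-05]), 'joint_efforts': array([ 7.52431934e-04, -6.67855024e+01,  9.85053889e-01, -3.14446843e+01,
       -6.07490167e-02,  4.30946262e-02,  1.50095930e-04]), 'position': array([ 0.1561559 , -0.60463562,  0.22593665]), 'orientation': array([-1.57238202e+00, -1.51757303e-04, -2.88876424e+00]), 'force': array([-0.16994687,  0.14485445, -0.17804574]), 'wrist_torque': array([ 0.04655444, -0.00150631, -0.01276174]), 'opening': 0.09188537831446145} 0.0188
side [[-0.984, 0.126, -0.128, 0.698], [0.178, 0.597, -0.782, 1.163], [-0.022, -0.792, -0.61, 1.221], [0.0, 0.0, 0.0, 1.0]]
lid_hinge 0.74 [287, 277] [0.631 0.196 0.157]
lid_grip 0.72 [323, 262] [0.507 0.158 0.159]
basket_bail 0.95 [302, 241] [0.575
[... 830 characters left out ...]
04]
lid_grip 0.69 [227, 154] [0.578 0.168 0.276]
lid_grip 0.66 [230, 147] [ 0.691  0.223 -0.002]
basket_bail 0.95 [271, 236] [ 0.146 -0.144  1.656]
basket_bail 0.58 [226, 153] [0.608 0.189 0.191]
basket 0.9 [181, 237] [0.356 0.35  0.   ]
basket 0.81 [233, 166] [0.577 0.17  0.158]
basket 0.57 [277, 240] [ 0.372  0.023 -0.003]
hook_saddle 0.88 [351, 191] [ 0.51  -0.207  0.218]
hook_saddle 0.66 [364, 305] [ 0.177 -0.269  0.207]
hook_tip 0.93 [349, 194] [ 0.553 -0.212  0.007]
hook_tip 0.9 [361, 311] [ 0.159 -0.26   0.228]
stand 0.72 [360, 307] [ 0.169 -0.258  0.211]
stand 0.57 [345, 203] [ 0.519 -0.197  0.01 ]
cleaner 0.89 [234, 184] [0.506 0.151 0.2  ]
jar 0.61 [289, 189] [ 0.54  -0.005  0.057]
```

```bash
python3 - <<'E'
import cv2,numpy as np
a=cv2.imread('pics/top0.png')[110:350,110:430];b=cv2.imread('pics/side0.png')[120:360,200:520]
cv2.imwrite('pics/v1.png',np.hstack([cv2.resize(a,None,fx=1.25,fy=1.25) if 0 else cv2.resize(a,(400,300)),cv2.resize(b,(400,300))]))
cv2.imwrite('pics/v1.png',np.vstack([cv2.resize(a,(400,300)),cv2.resize(b,(400,300))]) )
cv2.imwrite('pics/v1.png',cv2.resize(np.hstack([a,b]),(800,300)))
E
```

```text
(no output)
```

View pics/v1.png

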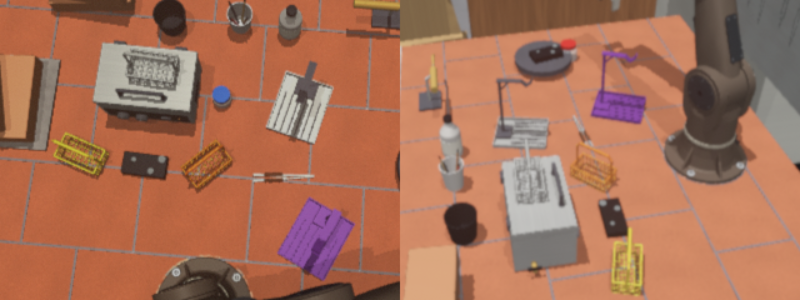

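View pics/top0.png

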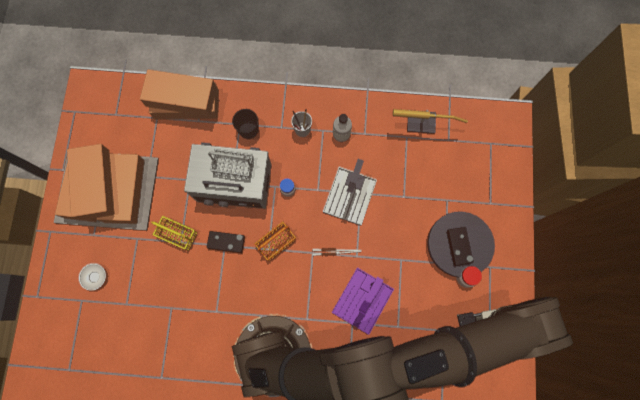

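The top view shows the cleaner at (228,175) with the steel basket behind its handle. The grey stand is at (350,195) with its post to the back, and the jar is at (287,187). The purple stand and the yellow and orange baskets are decoys. Next I'll fit the geometry from the depth images.

```bash
cat >> h.py <<'E'
def cloud(cam,d):
    c=eyes.get_calibration(cam);K=np.array(c['intrinsics']);P=np.array(c['pose'])
    v,u=np.nonzero(d>0); z=d[v,u]; p=np.c_[(u-K[0,2])/K[0,0]*z,(v-K[1,2])/K[1,1]*z,z]
    return p@P[:3,:3].T+P[:3,3]
def box(p,x0,x1,y0,y1,z0,z1):
    return p[(p[:,0]>x0)&(p[:,0]<x1)&(p[:,1]>y0)&(p[:,1]<y1)&(p[:,2]>z0)&(p[:,2]<z1)]
def line(p):
    if len(p)<4: return len(p)
    m=np.median(p,0); _,_,V=np.linalg.svd(p-p.mean(0)); l=(p-p.mean(0))@V[0]
    return len(p),p.mean(0).round(4),'dir',V[0].round(3),'yaw',round(float(np.degrees(np.arctan2(V[0][1],V[0][0]))),1),'ext',l.min().round(3),l.max().round(3)
E
python3 - <<'E'
from h import *
for c in ['top','side']:
    p=cloud(c,np.load(f'pics/{c}0.npy')); print(c)
    lid=box(p,.4,.75,0,.35,.148,.168); 
    r=cv2.minAreaRect(lid[:,:2].astype(np.float32)); print('lid',len(lid),np.median(lid[:,2]),r)
    print('grip',line(box(p,.44,.54,0,.3,.185,.215)))
    print('bail',line(box(p,.53,.63,.05,.3,.262,.30)))
    t=box(p,.4,.68,-.34,-.08,.009,.022); print('tray',len(t),cv2.minAreaRect(t[:,:2].astype(np.float32)))
    s=box(p,.4,.7,-.33,-.08,.19,.24); print('strip',line(s))
    for q in s[np.argsort(s[:,0])]: print(q.round(3).tolist(),end=' ')
    print()
    s=box(p,.4,.7,-.33,-.08,.04,.19); print('post',line(s), )
    print('jar',line(box(p,.49,.6,-.06,.05,.045,.075)))
E
```

```text
top
lid 3200 0.1570532305240837 ((0.5639268159866333, 0.19120697677135468), (0.2495601773262024, 0.170654758810997), 89.18473815917969)
grip (150, array([0.5109, 0.1812, 0.1979]), 'dir', array([-0.162,  0.987, -0.015]), 'yaw', 99.3, 'ext', np.float64(-0.074), np.float64(0.069))
bail (116, array([0.5749, 0.1666, 0.2744]), 'dir', array([-0.07 , -0.998, -0.003]), 'yaw', -94.0, 'ext', np.float64(-0.061), np.float64(0.058))
tray 441 ((0.5436317324638367, -0.21089012920856476), (0.2667132616043091, 0.2564053237438202), 1.0296634435653687)
strip (231, array([ 0.559 , -0.2159,  0.2168]), 'dir', array([-0.966,  0.254, -0.044]), 'yaw', 165.3, 'ext', np.float64(-0.056), np.float64(0.057))
[0.501, -0.207, 0.23] [0.502, -0.21, 0.229] [0.503, -0.207, 0.234] [0.503, -0.204, 0.232] [0.504, -0.201, 0.229] [0.505, -0.198, 0.236] [0.507, -0.195, 0.226] [0.507, -0.211, 0.219] [0.508, -0.192, 0.223] [0.51, -0.204, 0.218] [0.511, -0.201, 0.216] [0.511, -0.208, 0.216] [0.512, -0.214, 0.212] [0.513, -0.211, 0.209] [0.513, -0.198, 0.217] [0.514, -0.204, 0.215] [0.514, -0.201, 0.214] [0.515, -0.211, 0.212] [0
[... 8279 characters left out ...]
2, 0.193] [0.6, -0.218, 0.218] [0.6, -0.223, 0.205] [0.601, -0.224, 0.194] [0.602, -0.233, 0.222] [0.603, -0.228, 0.221] [0.604, -0.216, 0.225] [0.604, -0.224, 0.204] [0.604, -0.219, 0.213] [0.604, -0.212, 0.223] [0.604, -0.225, 0.199] [0.605, -0.224, 0.195] [0.606, -0.237, 0.22] [0.606, -0.228, 0.221] [0.607, -0.219, 0.223] [0.608, -0.22, 0.217] [0.608, -0.223, 0.21] [0.608, -0.226, 0.204] [0.608, -0.224, 0.2] [0.609, -0.225, 0.195] [0.609, -0.222, 0.193] [0.609, -0.238, 0.22] [0.61, -0.229, 0.221] [0.611, -0.229, 0.216] [0.612, -0.218, 0.22] 
post (73, array([ 0.604 , -0.2237,  0.1193]), 'dir', array([ 0.005,  0.004, -1.   ]), 'yaw', 42.0, 'ext', np.float64(-0.07), np.float64(0.078))
jar 0
```

```bash
cat >> h.py <<'E'
from scipy.linalg import logm,expm
def down(zyaw):  # tool pointing down, jaw axis at zyaw deg in world
    a=np.radians(zyaw); z=np.array([np.cos(a),np.sin(a),0]); y=np.array([0,0,-1.]); return np.c_[np.cross(y,z),y,z]
def plan(Rt,p,n,T=None):
    if T is None: T,_=tool()
    D=np.eye(4);D[:3,:3]=Rt;D[:3,3]=p
    M=np.real(expm(np.real(logm(np.linalg.inv(T)@D))/n))
    print(n,'rows slide',M[:3,3].round(4).tolist(),'dr',np.degrees(R.from_matrix(M[:3,:3]).as_rotvec()).round(2).tolist())
    for k in range(0,n+1,max(1,n//6)): print((T@np.linalg.matrix_power(M,k))[:3,3].round(3).tolist(),end=' ')
    print()
E
python3 -m inch '{"hand":[0.09,0.09,0.09,0.09,0.09],"slide":[[0,-0.035,0],[0,-0.035,0],[0,-0.035,0],[0,-0.035,0],[0,-0.035,0]],"dr":[[0,0,0],[0,0,0],[0,0,0],[0,0,0],[0,0,0]]}'
python3 - <<'E'
from h import *
plan(down(-4),[.573,.139,.40],25)
E
```

```text
time: 1.42
position: [0.1551, -0.6011, 0.3987]
orientation: [-1.589, -0.001, -2.889]
force: [0.5, -1.3, -0.3]
opening: 0.0903
25 rows slide [-0.0355, 0.0001, -0.0074] dr [0.04, -2.86, -0.02]
[0.155, -0.601, 0.399] [0.28, -0.528, 0.399] [0.388, -0.431, 0.399] [0.474, -0.314, 0.4] [0.536, -0.183, 0.4] [0.57, -0.042, 0.4] [0.576, 0.103, 0.4]
```

```bash

for i in 1 2 3 4 5; do python3 -m inch '{"hand":[0.09,0.09,0.09,0.09,0.09],"slide":[[-0.0355,0,-0.0075],[-0.0355,0,-0.0075],[-0.0355,0,-0.0075],[-0.0355,0,-0.0075],[-0.0355,0,-0.0075]],"dr":[[0,-2.86,0],[0,-2.86,0],[0,-2.86,0],[0,-2.86,0],[0,-2.86,0]]}' | grep -E "time|posi|ori"; done
python3 - <<'E'
from h import *
plan(down(-4),[.573,.139,.40],3)
E
```

```text
time: 1.83
position: [0.3045, -0.5115, 0.4097]
orientation: [-1.571, -0.005, -2.65]
time: 2.25
position: [0.4361, -0.3749, 0.409]
orientation: [-1.571, -0.005, -2.389]
time: 2.67
position: [0.528, -0.2087, 0.4081]
orientation: [-1.571, -0.004, -2.127]
time: 3.08
position: [0.5738, -0.0248, 0.4072]
orientation: [-1.571, -0.004, -1.866]
time: 3.5
position: [0.5708, 0.1645, 0.4062]
orientation: [-1.571, -0.004, -1.606]
3 rows slide [0.0084, 0.0021, 0.0011] dr [0.01, 0.67, 0.08]
[0.571, 0.164, 0.406] [0.572, 0.156, 0.404] [0.572, 0.147, 0.402] [0.573, 0.139, 0.4]
```

```bash

python3 -m inch '{"hand":[0.09,0.09,0.09],"slide":[[0.012,0,0.001],[0.013,0,0.001],[0,0,0]],"dr":[[0,1,0],[0,1,0],[0,0,0]]}' | grep -E "time|posi|ori"
cat >> h.py <<'E'
def wcloud(d,T):
    c=eyes.get_calibration('wrist');K=np.array(c['intrinsics']);X=np.array(c['tool_from_camera'])
    v,u=np.nonzero(d>0); z=d[v,u]; a=(u-K[0,2])/K[0,0]; b=(v-K[1,2])/K[1,1]; r=np.hypot(a,b)+1e-9
    ok=r<1.45; a,b,r,z=a[ok],b[ok],r[ok],z[ok]; t=np.tan(r)/r
    p=np.c_[a*t*z,b*t*z,z]; p=p@X[:3,:3].T+X[:3,3]; return p@T[:3,:3].T+T[:3,3]
E
python3 - <<'E'
from h import *
T,s=tool(); im,d=eyes.read_camera('wrist'); cv2.imwrite('pics/w1.png',im[:,:,::-1]); np.save('pics/w1.npy',d)
print(T.round(3).tolist())
p=wcloud(d,T)
b=box(p,.53,.63,.09,.25,.262,.29); print('bail',line(b))
print('lidgrip',line(box(p,.48,.53,.1,.28,.188,.215)))
lid=box(p,.4,.75,0,.35,.148,.168); print('lid',cv2.minAreaRect(lid[:,:2].astype(np.float32)), np.percentile(lid,[1,50,99],axis=0).round(3).tolist())
E
```

```text
time: 3.75
position: [0.5681, 0.1514, 0.406]
orientation: [-1.573, 0.001, -1.621]
[[-0.05, -0.003, 0.999, 0.568], [-0.999, 0.001, -0.05, 0.151], [-0.001, -1.0, -0.003, 0.406], [0.0, 0.0, 0.0, 1.0]]
bail (1087, array([0.5775, 0.1732, 0.2749]), 'dir', array([-0.073, -0.997,  0.017]), 'yaw', -94.2, 'ext', np.float64(-0.056), np.float64(0.064))
lidgrip (825, array([0.5088, 0.194 , 0.1969]), 'dir', array([-0.022, -1.   , -0.001]), 'yaw', -91.2, 'ext', np.float64(-0.06), np.float64(0.06))
lid ((0.5649440884590149, 0.19196817278862), (0.2496929168701172, 0.16890856623649597), 88.99293518066406) [[0.483, 0.072, 0.154], [0.56, 0.208, 0.157], [0.644, 0.313, 0.16]]
```

View pics/w1.png

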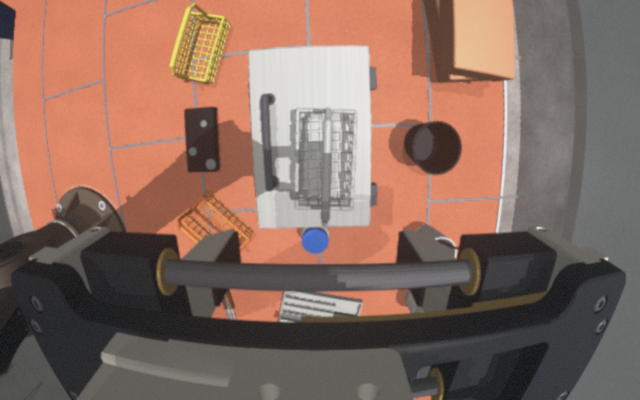

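The wrist view shows the bail bar at column 326, running down to row 220, and the lid handle at column 268. All three cameras put the bail's middle near (0.577,0.172) at yaw -4°, and the lid handle near (0.509,0.194).

```bash

python3 -m inch '{"hand":[0.09,0.09,0.09],"slide":[[0.006,0.01,0.003],[0.006,0.01,0.003],[0,0,0]],"dr":[[0,0.6,0],[0,0.6,0],[0,0,0]]}' | grep -E "time|posi|ori"
python3 - <<'E'
from h import *
plan(down(-4.2),[.5746,.139,.255],6)
E
```

```text
time: 4.05
position: [0.5746, 0.1355, 0.3843]
orientation: [-1.572, 0.001, -1.648]
6 rows slide [-0.0006, 0.0216, -0.0] dr [0.01, -0.04, -0.01]
[0.575, 0.136, 0.384] [0.575, 0.136, 0.363] [0.575, 0.137, 0.341] [0.575, 0.137, 0.32] [0.575, 0.138, 0.298] [0.575, 0.138, 0.277] [0.575, 0.139, 0.255]
```

```bash

python3 -m inch '{"hand":[0.09,0.09,0.09,0.09,0.09],"slide":[[-0.001,0.024,0],[-0.001,0.026,0],[-0.001,0.026,0],[0,0.024,0],[0,0.018,0]],"dr":[[0,0,0],[0,0,0],[0,0,0],[0,0,0],[0,0,0]]}'
python3 -m inch '{"hand":[0.09,0.06,0.03,0,0],"slide":[[0,0.009,0],[0,0,0],[0,0,0],[0,0,0],[0,0,0]],"dr":[[0,0,0],[0,0,0],[0,0,0],[0,0,0],[0,0,0]]}' 40
python3 -m inch '{"hand":[0,0,0,0,0],"slide":[[0,0,0],[0,0,0],[0,0,0],[0,0,0],[0,0,0]],"dr":[[0,0,0],[0,0,0],[0,0,0],[0,0,0],[0,0,0]]}' 40
```

```text
time: 4.47
position: [0.5778, 0.1335, 0.264]
orientation: [-1.566, 0.002, -1.659]
force: [0.2, -0.6, -0.0]
opening: 0.0898
time: 4.88
position: [0.5769, 0.1299, 0.2513]
orientation: [-1.572, -0.0, -1.663]
force: [0.5, -0.1, -0.3]
opening: 0.0679
time: 5.3
position: [0.5787, 0.1309, 0.2553]
orientation: [-1.565, 0.002, -1.663]
force: [-0.4, 0.3, 0.3]
opening: 0.0344
```

The grip drifted to 42 mm off the middle, so I'll shift it back before closing.

```bash

python3 -m inch '{"hand":[0.034,0.034,0.034,0.034],"slide":[[-0.004,0,-0.001],[-0.004,0,-0.001],[0,0,0],[0,0,0]],"dr":[[0,0,0],[0,0,0],[0,0,0],[0,0,0]]}'
python3 - <<'E'
from h import *
for i in range(2): print(tool()[0][:3,3].round(4)); eyes.read_camera('wrist')
plan(down(-4.2),[.5746,.139,.2545],2)
E
```

```text
time: 5.63
position: [0.5773, 0.1403, 0.2555]
orientation: [-1.565, 0.002, -1.663]
force: [-0.8, -0.2, -0.4]
opening: 0.034
[0.5773 0.1403 0.2555]
[0.5773 0.1405 0.2556]
2 rows slide [0.0007, 0.0005, -0.0013] dr [-0.16, -0.54, -0.07]
[0.577, 0.14, 0.256] [0.576, 0.14, 0.255] [0.575, 0.139, 0.254]
```

```bash

python3 -m inch '{"hand":[0,0,0,0,0],"slide":[[0,0,-0.001],[0,0,0],[0,0,0],[0,0,0],[0,0,0]],"dr":[[0,0,0],[0,0,0],[0,0,0],[0,0,0],[0,0,0]]}' 40
python3 -m inch '{"hand":[0,0,0,0,0],"slide":[[0,0,0],[0,0,0],[0,-0.008,0],[0,-0.015,0],[0,-0.02,0]],"dr":[[0,0,0],[0,0,0],[0,0,0],[0,0,0],[0,0,0]]}' 40
python3 -m inch '{"hand":[0,0,0,0],"slide":[[0,-0.02,0],[0,-0.02,0],[0,0,0],[0,0,0]],"dr":[[0,0,0],[0,0,0],[0,0,0],[0,0,0]]}' 40
python3 - <<'E'
from h import *
T,s=tool(); im,d=eyes.read_camera('wrist'); cv2.imwrite('pics/w2.png',im[:,:,::-1]); 
p=wcloud(d,T); print(T[:3,3].round(4))
z=T[2,3]+.0188
print('bail',line(box(p,.54,.62,.16,.25,z-.012,z+.02)))
plan(down(-15),[.415,-.175,.256],16)
plan(down(-15),[.415,-.175,.256+.06],16)
E
```

```text
time: 6.15
position: [0.5761, 0.1399, 0.2553]
orientation: [-1.566, 0.002, -1.663]
force: [-1.0, 0.1, -0.9]
opening: 0.0079
time: 6.57
position: [0.5733, 0.1381, 0.2952]
orientation: [-1.575, -0.002, -1.663]
force: [0.8, -0.7, -2.1]
opening: 0.0077
time: 6.9
position: [0.574, 0.1382, 0.3412]
orientation: [-1.571, -0.001, -1.664]
force: [0.1, -0.6, -2.7]
opening: 0.0078
[0.574  0.1382 0.3412]
bail (2548, array([0.5797, 0.192 , 0.3604]), 'dir', array([-0.088, -0.992,  0.086]), 'yaw', -95.1, 'ext', np.float64(-0.035), np.float64(0.032))
16 rows slide [0.021, 0.0053, -0.0065] dr [0.0, 0.6, 0.0]
[0.574, 0.138, 0.341] [0.557, 0.098, 0.331] [0.539, 0.058, 0.32] [0.521, 0.018, 0.309] [0.501, -0.022, 0.299] [0.481, -0.061, 0.288] [0.46, -0.099, 0.277] [0.438, -0.137, 0.267] [0.415, -0.175, 0.256] 
16 rows slide [0.021, 0.0016, -0.0065] dr [0.0, 0.6, 0.0]
[0.574, 0.138, 0.341] [0.557, 0.098, 0.338] [0.539, 0.058, 0.335] [0.521, 0.018, 0.332] [0.501, -0.022, 0.329] [0.481, -0.061, 0.326] [0.46, -0.099, 0.322] [0.438, -0.137, 0.319] [0.415, -0.175, 0.316]
```

```bash
python3 - <<'E'
from h import *
plan(down(-15),[.417,-.21,.31],20)
E
```

```text
20 rows slide [0.0185, 0.0016, -0.0047] dr [0.0, 0.48, 0.0]
[0.574, 0.138, 0.341] [0.554, 0.084, 0.337] [0.533, 0.031, 0.332] [0.511, -0.022, 0.327] [0.487, -0.074, 0.323] [0.462, -0.125, 0.318] [0.435, -0.176, 0.313]
```

```bash

python3 -m inch '{"hand":[0,0,0,0,0],"slide":[[0.008,0,-0.002],[0.014,0.001,-0.004],[0.0185,0.001,-0.0047],[0.0185,0.001,-0.0047],[0.0185,0.001,-0.0047]],"dr":[[0,0.5,0],[0,0.5,0],[0,0.5,0],[0,0.5,0],[0,0.5,0]]}' | grep posi
for i in 1 2; do python3 -m inch '{"hand":[0,0,0,0,0],"slide":[[0.0185,0.001,-0.0047],[0.0185,0.001,-0.0047],[0.0185,0.001,-0.0047],[0.0185,0.001,-0.0047],[0.0185,0.001,-0.0047]],"dr":[[0,0.5,0],[0,0.5,0],[0,0.5,0],[0,0.5,0],[0,0.5,0]]}' | grep posi; done
python3 -m inch '{"hand":[0,0,0,0,0],"slide":[[0.016,0.001,-0.004],[0.012,0.001,-0.003],[0.008,0,0],[0,0,0],[0,0,0]],"dr":[[0,0.5,0],[0,0.5,0],[0,0.5,0],[0,0,0],[0,0,0]]}'
python3 - <<'E'
from h import *
plan(down(-15),[.417,-.21,.234],5)
E
```

```text
position: [0.5412, 0.0612, 0.3317]
position: [0.4951, -0.0385, 0.3214]
position: [0.4423, -0.1345, 0.3123]
time: 8.62
position: [0.4173, -0.1764, 0.3074]
orientation: [-1.602, -0.013, -1.858]
force: [0.4, 0.2, -2.6]
opening: 0.0079
5 rows slide [0.0064, 0.0147, 0.0021] dr [0.36, -0.3, 0.15]
[0.417, -0.176, 0.307] [0.417, -0.183, 0.293] [0.417, -0.19, 0.278] [0.417, -0.197, 0.263] [0.417, -0.203, 0.249] [0.417, -0.21, 0.234]
```

```bash

python3 -m inch '{"hand":[0,0,0,0,0],"slide":[[0.006,0.010,0],[0.007,0.016,0.002],[0.007,0.016,0.002],[0.007,0.016,0.002],[0.005,0.012,0.002]],"dr":[[0.36,-0.3,0.15],[0.36,-0.3,0.15],[0.36,-0.3,0.15],[0.36,-0.3,0.15],[0.36,-0.3,0.15]]}' | grep posi
python3 -m inch '{"hand":[0,0,0],"slide":[[0,0,0],[0,0,0],[0,0,0]],"dr":[[0,0,0],[0,0,0],[0,0,0]]}'
python3 - <<'E'
from h import *
T,s=tool(); 
for c in ['side','wrist','top']:
    im,d=eyes.read_camera(c); cv2.imwrite(f'pics/{c}3.png',im[:,:,::-1]); np.save(f'pics/{c}3.npy',d)
    p=wcloud(d,T) if c=='wrist' else cloud(c,d)
    q=(p-T[:3,3])@T[:3,:3]   # tool frame
    m=q[(abs(q[:,1]+.0188)<.02)&(abs(q[:,2])<.03)&(q[:,0]<-.014)&(q[:,0]>-.11)]
    print(c,'bail in tool',line(m))
    st=box(p,.49,.63,-.26,-.17,.2,.24); print('strip',line(st))
plan(down(-15),[.417,-.21,.234],1)
a=cv2.imread('pics/side3.png')[130:300,260:440];b=cv2.imread('pics/wrist3.png')
cv2.imwrite('pics/v3.png',np.hstack([cv2.resize(a,(400,378)),cv2.resize(b,(400,378))]))
E
```

```text
position: [0.4202, -0.2049, 0.2378]
time: 9.28
position: [0.4201, -0.2027, 0.2358]
orientation: [-1.566, 0.005, -1.819]
force: [0.0, -0.4, -2.4]
opening: 0.0078
side bail in tool (45, array([-0.0543, -0.0179, -0.0023]), 'dir', array([-0.989,  0.149,  0.022]), 'yaw', 171.4, 'ext', np.float64(-0.04), np.float64(0.04))
strip (131, array([ 0.5623, -0.2145,  0.2175]), 'dir', array([ 0.967, -0.254, -0.002]), 'yaw', -14.7, 'ext', np.float64(-0.061), np.float64(0.05))
wrist bail in tool (2875, array([-0.0513, -0.0195,  0.0005]), 'dir', array([ 0.997, -0.082,  0.007]), 'yaw', -4.7, 'ext', np.float64(-0.04), np.float64(0.037))
strip (3488, array([ 0.5537, -0.2135,  0.2158]), 'dir', array([ 0.964, -0.262,  0.044]), 'yaw', -15.2, 'ext', np.float64(-0.052), np.float64(0.062))
top bail in tool (18, array([-0.0783, -0.0151, -0.0005]), 'dir', array([ 0.824, -0.561,  0.078]), 'yaw', -34.3, 'ext', np.float64(-0.014), np.float64(0.01))
strip (54, array([ 0.5997, -0.2268,  0.2189]), 'dir', array([-0.985,  0.148,  0.085]), 'yaw', 171.5, 'ext', np.float64(-0.014), np.float64(0.014))
1 rows slide [0.0076, 0.0023, -0.0016] dr [-0.34, 0.79, -0.27]
[0.42, -0.203, 0.236] [0.417, -0.21, 0.234]
```

View pics/v3.png

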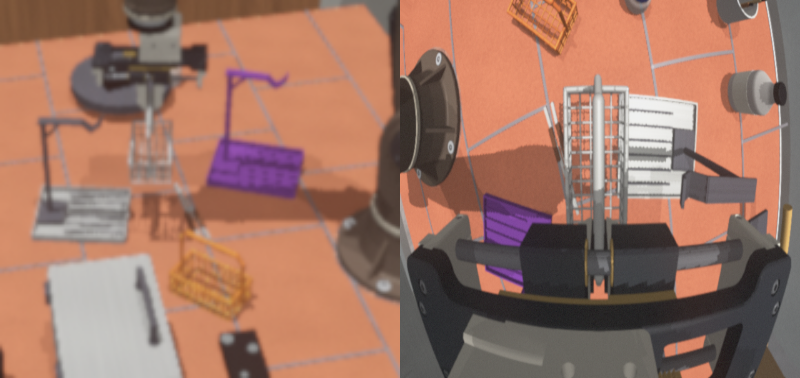

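The basket hangs level on the bail and is lined up with the hook, which shows at (750,190) in the wrist half. Next I'll pass it over the hook tip.

```bash

python3 -m inch '{"hand":[0,0,0,0,0],"slide":[[0.004,0,0.006],[0.004,0,0.012],[0,0,0.016],[0,0,0.016],[0,0,0.014]],"dr":[[0,0.4,0],[0,0.4,0],[0,0,0],[0,0,0],[0,0,0]]}' 
python3 - <<'E'
from h import *
plan(down(-15),[.5137,-.2354,.236],3)
E
```

```text
time: 9.85
position: [0.4826, -0.2289, 0.2399]
orientation: [-1.561, 0.002, -1.836]
force: [0.5, 0.3, -2.0]
opening: 0.0075
3 rows slide [-0.0006, 0.0014, 0.0106] dr [-0.18, -0.06, -0.04]
[0.483, -0.229, 0.24] [0.493, -0.231, 0.239] [0.503, -0.233, 0.237] [0.514, -0.235, 0.236]
```

```bash

python3 -m inch '{"hand":[0,0,0,0,0],"slide":[[0,0,0.009],[0,0.001,0.007],[0,0.001,0.004],[0,0,0],[0,0,0]],"dr":[[0,0,0],[0,0,0],[0,0,0],[0,0,0],[0,0,0]]}' 
python3 - <<'E'
from h import *
T,s=tool(); im,d=eyes.read_camera('wrist'); cv2.imwrite('pics/wrist4.png',im[:,:,::-1])
p=wcloud(d,T); q=(p-T[:3,3])@T[:3,:3]
m=q[(abs(q[:,1]+.0188)<.012)&(abs(q[:,2])<.012)&(q[:,0]<-.045)&(q[:,0]>-.11)]; print('bail',line(m))
im,d=eyes.read_camera('side'); cv2.imwrite('pics/side4.png',im[:,:,::-1])
plan(down(-15),[.5137,-.2354,.236],1)
a=cv2.imread('pics/side4.png')[150:270,270:400];b=cv2.imread('pics/wrist4.png')[30:330,180:580]
cv2.imwrite('pics/v4.png',np.hstack([cv2.resize(a,(380,350)),cv2.resize(b,(420,350))]))
E
```

```text
time: 10.27
position: [0.5065, -0.2357, 0.2385]
orientation: [-1.559, 0.003, -1.836]
force: [-0.3, -0.1, -2.6]
opening: 0.0074
bail (1697, array([-0.065 , -0.0188,  0.0005]), 'dir', array([ 0.985, -0.171,  0.006]), 'yaw', -9.8, 'ext', np.float64(-0.026), np.float64(0.02))
1 rows slide [-0.0022, 0.0027, 0.0071] dr [-0.67, -0.22, -0.14]
[0.506, -0.236, 0.239] [0.514, -0.235, 0.236]
```

View pics/v4.png

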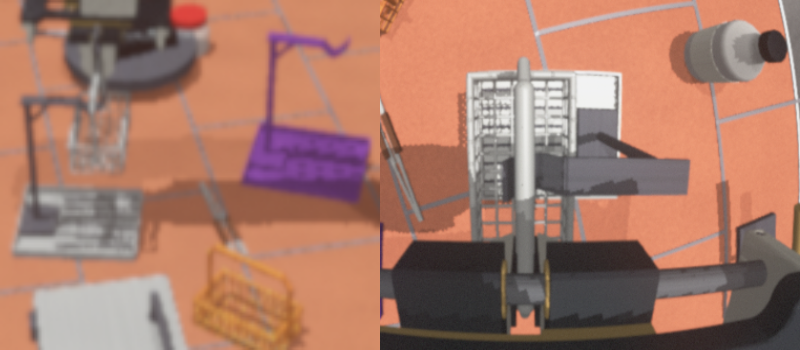

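The bar is over the hook, which crosses under its middle. It needs about 7 mm more forward, then it can go down.

```bash

python3 -m inch '{"hand":[0,0,0,0,0],"slide":[[-0.001,0,0.006],[0,0.004,0.002],[0,0.01,0],[0,0.01,0],[0,0,0]],"dr":[[-0.4,0,0],[-0.2,0,0],[0,0,0],[0,0,0],[0,0,0]]}' 
python3 -m inch '{"hand":[0,0,0,0],"slide":[[0,0.006,0],[0,0.005,0],[0,0,0],[0,0,0]],"dr":[[0,0,0],[0,0,0],[0,0,0],[0,0,0]]}' 
python3 - <<'E'
from h import *
plan(down(-15),[.5137,-.2354,.194],1)
E
```

```text
time: 10.78
position: [0.514, -0.2369, 0.2129]
orientation: [-1.57, 0.002, -1.837]
force: [-1.4, 0.2, -2.9]
opening: 0.0076
time: 11.12
position: [0.5128, -0.2365, 0.199]
orientation: [-1.573, 0.002, -1.837]
force: [-0.1, -0.1, -2.3]
opening: 0.0078
1 rows slide [-0.0013, 0.005, 0.0006] dr [0.13, -0.24, -0.12]
[0.513, -0.236, 0.199] [0.514, -0.235, 0.194]
```

```bash

for i in 1 2; do python3 -m inch '{"hand":[0,0,0],"slide":[[0,0.003,0],[0,0.003,0],[0,0,0]],"dr":[[0,0,0],[0,0,0],[0,0,0]]}'; done
```

```text
time: 11.37
position: [0.5135, -0.2367, 0.1933]
orientation: [-1.571, 0.002, -1.837]
force: [0.3, -1.3, -1.3]
opening: 0.0076
time: 11.62
position: [0.5149, -0.2374, 0.1898]
orientation: [-1.567, 0.001, -1.837]
force: [-4.1, 1.3, 4.8]
opening: 0.0073
```

```bash

python3 -m inch '{"hand":[0.015,0.025,0.04,0.04,0.04],"slide":[[0,0,0],[0,0,0],[0,0,0],[0,0,0],[0,0,0]],"dr":[[0,0,0],[0,0,0],[0,0,0],[0,0,0],[0,0,0]]}' 
python3 - <<'E'
from h import *
T,s=tool(); im,d=eyes.read_camera('wrist'); cv2.imwrite('pics/wrist5.png',im[:,:,::-1]); np.save('pics/w5.npy',d)
p=wcloud(d,T); st=np.array([.522,-.2045,0]); a=np.radians(-15); Rz=np.array([[np.cos(a),-np.sin(a),0],[np.sin(a),np.cos(a),0],[0,0,1]])
q=(p-st)@Rz
print('bar in stand frame',line(q[(abs(q[:,0])<.03)&(q[:,1]>.014)&(q[:,1]<.052)&(q[:,2]>.195)&(q[:,2]<.235)]))
im,d=eyes.read_camera('side'); cv2.imwrite('pics/side5.png',im[:,:,::-1])
a=cv2.imread('pics/side5.png')[150:270,270:400];b=cv2.imread('pics/wrist5.png')[30:330,180:580]
cv2.imwrite('pics/v5.png',np.hstack([cv2.resize(a,(380,350)),cv2.resize(b,(420,350))]))
E
```

```text
time: 12.03
position: [0.5156, -0.2375, 0.1907]
orientation: [-1.564, 0.001, -1.837]
force: [0.2, 0.6, -0.6]
opening: 0.036
bar in stand frame (1627, array([0.0018, 0.0317, 0.2127]), 'dir', array([ 0.008, -0.995,  0.099]), 'yaw', -89.5, 'ext', np.float64(-0.021), np.float64(0.018))
```

View pics/v5.png

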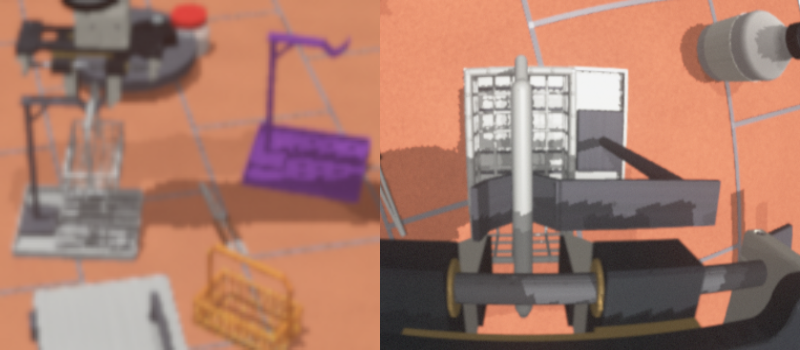

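```bash
python3 - <<'E'
from h import *
T,s=tool(); d=np.load('pics/w5.npy'); p=wcloud(d,T); a=np.radians(-15); Rz=np.array([[np.cos(a),-np.sin(a),0],[np.sin(a),np.cos(a),0],[0,0,1]])
q=(p-[.522,-.2045,0])@Rz
m=q[(abs(q[:,0])<.02)&(q[:,1]>-.09)&(q[:,1]<.11)&(q[:,2]>.17)&(q[:,2]<.24)]
for y in np.arange(-.08,.11,.01):
    k=m[(m[:,1]>=y)&(m[:,1]<y+.01)]; print(round(y,2),len(k),k.mean(0).round(4) if len(k) else '', k[:,2].max().round(4) if len(k) else '')
m=q[(abs(q[:,0])<.05)&(abs(q[:,1])<.12)&(q[:,2]>.11)&(q[:,2]<.15)]
print('rim',np.percentile(m,[2,50,98],axis=0).round(3).tolist())
for y in (.03,.06): k=m[(m[:,1]>=y)&(m[:,1]<y+.02)];print(y,k.mean(0).round(4))
E
```

```text
-0.08 0  
-0.07 13 [ 0.0021 -0.062   0.2006] 0.2027
-0.06 67 [ 0.002  -0.0519  0.2118] 0.2143
-0.05 131 [-0.0064 -0.0453  0.2211] 0.2385
-0.04 242 [-0.012  -0.0346  0.2229] 0.2399
-0.03 770 [-0.0083 -0.0243  0.212 ] 0.2298
-0.02 517 [ 0.0011 -0.0138  0.2137] 0.2284
-0.01 1870 [ 2.000e-04 -4.900e-03  2.157e-01] 0.2291
-0.0 1993 [1.000e-04 5.000e-03 2.157e-01] 0.2293
0.01 465 [0.0019 0.015  0.2131] 0.216
0.02 454 [0.0018 0.0249 0.2133] 0.2156
0.03 473 [0.0017 0.035  0.2134] 0.216
0.04 371 [0.0017 0.0442 0.2117] 0.2162
0.05 167 [0.0016 0.0534 0.2025] 0.2065
0.06 0  
0.07 0  
0.08 0  
0.09 0  
0.1 0  
rim [[-0.035, -0.063, 0.11], [-0.007, 0.023, 0.139], [0.036, 0.057, 0.142]]
0.03 [0.0007 0.0403 0.133 ]
0.06 [nan nan nan]<stdin>:9: RuntimeWarning: Mean of empty slice.
  ret = um.true_divide(
```

The basket is seated: its bar is level at z≈0.209, 2 mm from the seat line, and nearly centred. Now I'll back off upwards, then try the end pose in free air to check reach before I grip the lid.

```bash
cat >> h.py <<'E'
def tilted(zyaw,th):  # tool tilted forward by th deg
    return down(zyaw)@R.from_rotvec([np.radians(th),0,0]).as_matrix()
BAR0=np.array([.509,.194,.195]); LY=-1.1
def bar(deg):
    a=np.radians(deg); u=np.array([np.cos(np.radians(LY)),np.sin(np.radians(LY)),0])
    x,z=-.128,.042; x2=x*np.cos(a)+z*np.sin(a); z2=-x*np.sin(a)+z*np.cos(a)
    return BAR0+u*(x2-x)+np.array([0,0,z2-z])
def tcp(deg,th):
    Rt=tilted(LY,th); return Rt, bar(deg)+.0188*Rt[:,1]
E
python3 -m inch '{"hand":[0.04,0.04,0.04,0.04,0.04],"slide":[[0,-0.01,0],[0,-0.02,0],[0,-0.03,0],[0,-0.035,0],[0,-0.035,0]],"dr":[[0,0,0],[0,0,0],[0,0,0],[0,0,0],[0,0,0]]}' 
python3 - <<'E'
from h import *
print(bar(60))
Rt,p=tcp(60,45); print(p); plan(Rt,p+[0,0,.02],18); print(tool()[1]['joint_pos'].round(2))
E
```

```text
time: 12.55
position: [0.5104, -0.236, 0.3194]
orientation: [-1.58, 0.003, -1.837]
force: [1.4, -0.6, 0.1]
opening: 0.0401
[0.60935457 0.19207309 0.28485125]
[0.62264573 0.19181789 0.27155764]
18 rows slide [-0.0244, 0.0029, 0.0018] dr [2.52, -0.75, 0.3]
[0.51, -0.236, 0.319] [0.534, -0.166, 0.312] [0.556, -0.096, 0.305] [0.576, -0.025, 0.301] [0.594, 0.047, 0.297] [0.61, 0.119, 0.294] [0.623, 0.192, 0.292] 
[ 0.59  0.3  -0.33  1.55  0.1   1.31 -0.02]
```

```bash

for i in 1 2 3; do python3 -m inch '{"hand":[0.06,0.06,0.06,0.06,0.06],"slide":[[-0.0244,0.003,0.002],[-0.0244,0.003,0.002],[-0.0244,0.003,0.002],[-0.0244,0.003,0.002],[-0.0244,0.003,0.002]],"dr":[[2.5,-0.75,0.3],[2.5,-0.75,0.3],[2.5,-0.75,0.3],[2.5,-0.75,0.3],[2.5,-0.75,0.3]]}' | grep posi ; done
python3 -m inch '{"hand":[0.06,0.06,0.06],"slide":[[-0.02,0.003,0.002],[-0.01,0.003,0.002],[0,0,0]],"dr":[[2.5,-0.75,0.3],[2.5,-0.75,0.3],[0,0,0]]}'
python3 - <<'E'
from h import *
T,s=tool(); print(s['joint_pos'].round(2),T.round(3).tolist())
Rt,p=tcp(60,45); plan(Rt,p+[0,0,.02],2)
E
```

```text
position: [0.5563, -0.1236, 0.3213]
position: [0.5932, 0.0008, 0.3188]
position: [0.6231, 0.1277, 0.3203]
time: 14.05
position: [0.6315, 0.1669, 0.3221]
orientation: [-0.762, 0.005, -1.592]
force: [-0.3, 0.2, -0.2]
opening: 0.0602
[-0.12  0.13 -0.5   2.07  1.16  0.53 -1.53] [[-0.021, 0.724, 0.69, 0.632], [-1.0, -0.012, -0.018, 0.167], [-0.005, -0.69, 0.724, 0.322], [0.0, 0.0, 0.0, 1.0]]
2 rows slide [-0.0123, 0.0073, -0.0143] dr [-0.68, -0.13, -0.05]
[0.632, 0.167, 0.322] [0.627, 0.179, 0.307] [0.623, 0.192, 0.292]
```

```bash
python3 - <<'E'
from h import *
Rt,p=tcp(0,0); print(p); plan(Rt,p+[0,0,.09],10)
E
```

```text
[0.509  0.194  0.1762]
10 rows slide [-0.0024, -0.0003, -0.0139] dr [-4.64, -0.02, -0.02]
[0.632, 0.167, 0.322] [0.622, 0.17, 0.312] [0.611, 0.172, 0.303] [0.6, 0.175, 0.295] [0.588, 0.178, 0.288] [0.576, 0.18, 0.282] [0.563, 0.183, 0.276] [0.55, 0.186, 0.272] [0.537, 0.189, 0.269] [0.523, 0.191, 0.267] [0.509, 0.194, 0.266]
```

```bash

for i in 1 2; do python3 -m inch '{"hand":[0.06,0.06,0.06,0.06,0.06],"slide":[[-0.0025,0,-0.014],[-0.0025,0,-0.014],[-0.0025,0,-0.014],[-0.0025,0,-0.014],[-0.0025,0,-0.013]],"dr":[[-4.6,0,0],[-4.6,0,0],[-4.6,0,0],[-4.6,0,0],[-4.6,0,0]]}' | grep posi ; done
python3 -m inch '{"hand":[0.06,0.06],"slide":[[0,0,0],[0,0,0]],"dr":[[0,0,0],[0,0,0]]}'
python3 - <<'E'
from h import *
T,s=tool(); im,d=eyes.read_camera('wrist'); cv2.imwrite('pics/wrist6.png',im[:,:,::-1]); p=wcloud(d,T)
print('lidgrip',line(box(p,.48,.54,.145,.24,.185,.215)))
print('full',np.percentile(box(p,.48,.54,.1,.28,.185,.215),[1,50,99],axis=0).round(4).tolist())
print('lid z',np.median(box(p,.53,.6,.1,.28,.14,.17)[:,2]))
Rt,q=tcp(0,0); plan(Rt,q,5)
E
```

```text
position: [0.5712, 0.1831, 0.2831]
position: [0.4993, 0.1993, 0.2755]
time: 15.05
position: [0.4998, 0.2, 0.2767]
orientation: [-1.621, 0.039, -1.574]
force: [0.3, -0.5, 0.4]
opening: 0.06
lidgrip (1249, array([0.5082, 0.1984, 0.1971]), 'dir', array([ 0.015,  1.   , -0.   ]), 'yaw', 89.1, 'ext', np.float64(-0.047), np.float64(0.042))
full [[0.5032, 0.1538, 0.193], [0.5084, 0.2066, 0.1973], [0.5136, 0.2517, 0.1994]]
lid z 0.15716622079303427
5 rows slide [0.0016, 0.02, 0.0024] dr [0.57, 0.19, -0.44]
[0.5, 0.2, 0.277] [0.501, 0.199, 0.257] [0.503, 0.198, 0.236] [0.505, 0.197, 0.216] [0.507, 0.195, 0.196] [0.509, 0.194, 0.176]
```

```bash

python3 -m inch '{"hand":[0.06,0.06,0.06,0.06,0.06],"slide":[[0.0016,0.015,0.0024],[0.0016,0.02,0.0024],[0.0016,0.02,0.002],[0.0015,0.018,0.002],[0,0,0]],"dr":[[0.7,0.2,-0.5],[0.7,0.2,-0.5],[0.7,0.2,-0.5],[0.7,0.2,-0.5],[0,0,0]]}' 
python3 - <<'E'
from h import *
Rt,q=tcp(0,0); plan(Rt,q,2)
E
```

```text
time: 15.52
position: [0.509, 0.1954, 0.2049]
orientation: [-1.555, 0.01, -1.586]
force: [-0.9, 0.2, -0.4]
opening: 0.0605
2 rows slide [0.0008, 0.0144, -0.0001] dr [-0.46, 0.12, -0.28]
[0.509, 0.195, 0.205] [0.509, 0.195, 0.191] [0.509, 0.194, 0.176]
```

```bash

python3 -m inch '{"hand":[0.06,0.06,0.03,0,0],"slide":[[0,0.013,0],[0,0.012,0],[0,0,0],[0,0,0],[0,0,0]],"dr":[[-0.4,0,-0.2],[-0.4,0,-0.2],[0,0,0],[0,0,0],[0,0,0]]}'  30
python3 -m inch '{"hand":[0,0,0,0,0],"slide":[[0,0,0],[0,0,0],[0,0,0],[0,0,0],[0,0,0]],"dr":[[0,0,0],[0,0,0],[0,0,0],[0,0,0],[0,0,0]]}'  30
python3 -m inch '{"hand":[0,0,0],"slide":[[0,0,0],[0,0,0],[0,0,0]],"dr":[[0,0,0],[0,0,0],[0,0,0]]}'  30
python3 - <<'E'
from h import *
T,s=tool(); print('grasp pt',(T[:3,3]-.0188*T[:3,1]).round(4))
E
```

```text
time: 15.93
position: [0.5101, 0.1961, 0.1808]
orientation: [-1.566, 0.005, -1.585]
force: [0.1, -1.0, 0.8]
opening: 0.0443
time: 16.35
position: [0.5085, 0.1968, 0.1824]
orientation: [-1.568, 0.005, -1.584]
force: [-20.2, -1.6, 10.6]
opening: 0.0116
time: 16.6
position: [0.5074, 0.1968, 0.1824]
orientation: [-1.57, 0.005, -1.583]
force: [-0.9, 0.5, -2.0]
opening: 0.009
grasp pt [0.5073 0.1967 0.2012]
```

The bar is gripped, about 12.5 mm behind the TCP. Next I'll work out the arc rows.

```bash
cat >> h.py <<'E'
OFF=.0125; BAR0=np.array([.5075,.1965,.195])
def pose(deg,k=.75):
    Rt=tilted(LY,k*deg); T=np.eye(4);T[:3,:3]=Rt;T[:3,3]=bar(deg)+OFF*Rt[:,1]; return T
def lidang():  # from measured TCP
    T,s=tool(); b=T[:3,3]-OFF*T[:3,1]; h=BAR0+[.128*np.cos(np.radians(LY)),.128*np.sin(np.radians(LY)),-.042]
    return np.degrees(np.arctan2(b[2]-h[2],h[0]-b[0]))-np.degrees(np.arctan2(.042,.128)), np.hypot(b[2]-h[2],h[0]-b[0]),s['force'].round(1)
def rows(degs):
    T,_=tool(); print('lid now',lidang())
    for g in degs:
        D=np.linalg.inv(T)@pose(g); print(g,D[:3,3].round(4).tolist(),np.degrees(R.from_matrix(D[:3,:3]).as_rotvec()).round(2).tolist()); T=pose(g)
E
python3 - <<'E'
from h import *
rows([2,5,8,11,14,17,20])
E
```

```text
lid now (np.float64(-0.042704484499456186), np.float64(0.13482834382913758), array([-0.9,  0.5, -2. ]))
2 [0.0003, -0.0045, 0.002] [1.43, 0.38, -0.28]
5 [0.0, -0.0065, 0.0033] [2.25, 0.0, -0.0]
8 [-0.0, -0.0062, 0.0038] [2.25, 0.0, -0.0]
11 [0.0, -0.0059, 0.0044] [2.25, -0.0, -0.0]
14 [-0.0, -0.0055, 0.0049] [2.25, 0.0, -0.0]
17 [-0.0, -0.0051, 0.0054] [2.25, 0.0, -0.0]
20 [-0.0, -0.0046, 0.0058] [2.25, 0.0, -0.0]
```

```bash

python3 -m inch '{"hand":[0,0,0,0,0],"slide":[[0,-0.0045,0.002],[0,-0.0065,0.0033],[0,-0.006,0.0038],[0,-0.006,0.0044],[0,-0.0055,0.005]],"dr":[[1.4,0.2,-0.2],[2.25,0.1,0],[2.25,0,0],[2.25,0,0],[2.25,0,0]]}' 35
python3 - <<'E'
from h import *
rows([17,20,23,26,29,32])
E
```

```text
time: 17.02
position: [0.5208, 0.1964, 0.2101]
orientation: [-1.389, 0.0, -1.59]
force: [-1.2, 0.5, -3.5]
opening: 0.0089
lid now (np.float64(12.515098147913804), np.float64(0.13594894514991485), array([-1.2,  0.5, -3.5]))
17 [0.0002, -0.0069, 0.0087] [2.31, 0.02, -0.01]
20 [-0.0, -0.0046, 0.0058] [2.25, 0.0, -0.0]
23 [0.0, -0.0041, 0.0062] [2.25, 0.0, -0.0]
26 [-0.0, -0.0035, 0.0066] [2.25, 0.0, -0.0]
29 [0.0, -0.003, 0.0069] [2.25, 0.0, -0.0]
32 [-0.0, -0.0024, 0.0071] [2.25, 0.0, -0.0]
```

Forces are low and the bar stays on the arc, so I'll continue.

```bash

python3 -m inch '{"hand":[0,0,0,0,0],"slide":[[0,-0.006,0.0075],[0,-0.0046,0.006],[0,-0.004,0.0062],[0,-0.0035,0.0066],[0,-0.003,0.007]],"dr":[[2.3,0,0],[2.25,0,0],[2.25,0,0],[2.25,0,0],[2.25,0,0]]}' 35
python3 - <<'E'
from h import *
rows([32,35,38,41,44,47])
E
```

```text
time: 17.43
position: [0.5423, 0.1959, 0.2392]
orientation: [-1.186, -0.003, -1.588]
force: [-2.5, -0.0, -3.3]
opening: 0.0089
lid now (np.float64(26.821937168872218), np.float64(0.13836150470975905), array([-2.5, -0. , -3.3]))
32 [0.0002, -0.0009, 0.0133] [1.96, 0.18, 0.1]
35 [0.0, -0.0018, 0.0073] [2.25, -0.0, -0.0]
38 [0.0, -0.0011, 0.0075] [2.25, 0.0, -0.0]
41 [-0.0, -0.0005, 0.0075] [2.25, 0.0, -0.0]
44 [-0.0, 0.0002, 0.0075] [2.25, -0.0, 0.0]
47 [0.0, 0.0008, 0.0075] [2.25, 0.0, -0.0]
```

```bash

python3 -m inch '{"hand":[0,0,0,0,0],"slide":[[0,-0.001,0.009],[0,-0.0015,0.0085],[0,-0.001,0.0075],[0,-0.0005,0.0075],[0,0,0.0075]],"dr":[[2.2,0,0],[2.25,0,0],[2.25,0,0],[2.25,0,0],[2.25,0,0]]}' 35
python3 - <<'E'
from h import *
rows([47,50,53,56,58,60])
T,s=tool(); im,d=eyes.read_camera('side'); print(s['joint_pos'].round(2))
p=cloud('side',d); 
E
```

```text
time: 17.85
position: [0.5709, 0.1953, 0.2625]
orientation: [-0.983, -0.005, -1.586]
force: [0.5, -1.4, -7.4]
opening: 0.0084
lid now (np.float64(41.01492071782154), np.float64(0.13957368086327385), array([ 0.5, -1.4, -7.4]))
47 [0.0001, 0.0063, 0.0141] [1.56, 0.36, 0.13]
50 [0.0, 0.0014, 0.0074] [2.25, 0.0, -0.0]
53 [-0.0, 0.0021, 0.0072] [2.25, 0.0, -0.0]
56 [0.0, 0.0027, 0.007] [2.25, 0.0, -0.0]
58 [-0.0, 0.0021, 0.0045] [1.5, 0.0, -0.0]
60 [0.0, 0.0024, 0.0044] [1.5, 0.0, -0.0]
[-0.17  0.17 -0.52  2.05  0.82  0.62 -1.28]
```

```bash

python3 -m inch '{"hand":[0,0,0,0,0],"slide":[[0,0.003,0.008],[0,0.003,0.008],[0,0.003,0.0075],[0,0.003,0.007],[0,0,0]],"dr":[[1.8,0,0],[2.25,0,0],[2.25,0,0],[2.25,0,0],[0,0,0]]}' 35
cat >> h.py <<'E'
def lidfit():
    T,s=tool()
    for c in ['side','top','wrist']:
        im,d=eyes.read_camera(c); cv2.imwrite(f'pics/{c}_L.png',im[:,:,::-1]); p=wcloud(d,T) if c=='wrist' else cloud(c,d)
        np.save(f'pics/{c}_L.npy',p)
        b=box(p,.54,.68,.08,.31,.17,.33); best=0
        rng=np.random.default_rng(0)
        if len(b)<30: print(c,len(b)); continue
        for _ in range(500):
            q=b[rng.choice(len(b),3,False)]; n=np.cross(q[1]-q[0],q[2]-q[0]); l=np.linalg.norm(n)
            if l<1e-5: continue
            n/=l
            if abs(n[1])>.15: continue
            k=abs((b-q[0])@n)<.003
            if k.sum()>best: best=k.sum(); K=k
        f=b[K]; _,_,V=np.linalg.svd(f-f.mean(0)); n=V[2]*np.sign(V[2][2]); print(c,len(b),best,f.mean(0).round(3),n.round(3),'tilt',np.degrees(np.arccos(n[2])).round(1))
E
python3 - <<'E'
from h import *
rows([60]); lidfit()
E
```

```text
time: 18.32
position: [0.6022, 0.1945, 0.276]
orientation: [-0.82, -0.005, -1.586]
force: [-1.8, -0.5, -3.9]
opening: 0.0089
lid now (np.float64(54.29913253017923), np.float64(0.13859218074404386), array([-1.8, -0.5, -3.9]))
60 [-0.0001, 0.0099, 0.0106] [1.99, 0.36, 0.06]
side 1566 1119 [0.595 0.226 0.221] [ 0.823 -0.017  0.568] tilt 55.4
top 897 663 [0.583 0.179 0.236] [ 0.817 -0.015  0.577] tilt 54.8
wrist 17480 10191 [0.56  0.253 0.279] [-0.144  0.002  0.99 ] tilt 8.3
```

```bash
python3 - <<'E'
from h import *
T,s=tool()
for c in ['side','top','wrist']:
    p=np.load(f'pics/{c}_L.npy'); q=(p-T[:3,3])@T[:3,:3]
    m=q[(abs(q[:,0])>.016)&(abs(q[:,0])<.05)&(abs(q[:,1]+.012)<.016)&(abs(q[:,2])<.014)]
    print(c,len(m),np.median(m,0).round(4) if len(m) else '')
a=cv2.imread('pics/side_L.png')[170:330,230:390];b=cv2.imread('pics/wrist_L.png')
cv2.imwrite('pics/v6.png',np.hstack([cv2.resize(a,(380,380)),cv2.resize(b,(420,380))]))
for n in (6,):
    M=pose(57,.25); plan(M[:3,:3],M[:3,3],n)
E
```

```text
side 36 [-0.0283 -0.0106  0.003 ]
top 32 [ 0.0371 -0.0097  0.0004]
wrist 1860 [-0.0296 -0.0103 -0.0003]
6 rows slide [-0.0, 0.0009, -0.0001] dr [-4.77, 0.05, 0.03]
[0.602, 0.195, 0.276] [0.603, 0.195, 0.275] [0.603, 0.195, 0.274] [0.603, 0.195, 0.274] [0.604, 0.195, 0.273] [0.604, 0.195, 0.272] [0.604, 0.195, 0.271]
```

View pics/v6.png

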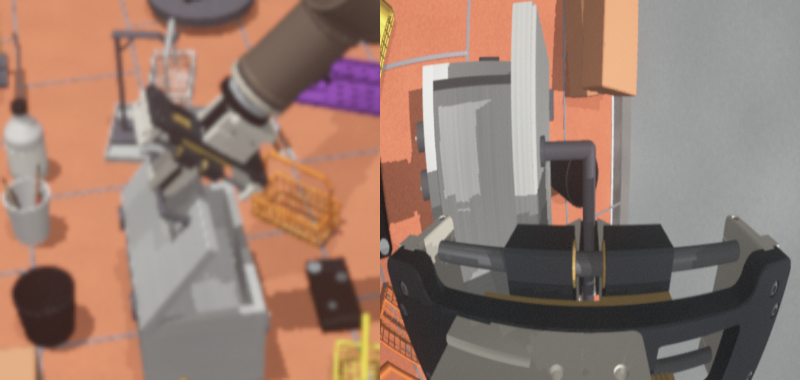

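The side view confirms it: the lid's top face, with the bar, now faces backwards, and the lid edge is close to the front finger. I had been tilting the tool the wrong way. It has done no harm, since forces have stayed below 8 N. I'll turn the tool back towards vertical about the bar while finishing the arc.

```bash
sed -i 's/^OFF=.0125/OFF=.009/' h.py; python3 - <<'E'
from h import *
print(lidang())
M=pose(57,.5); plan(M[:3,:3],M[:3,3],4)
for a,k in ((55.5,.6),(56,.5),(57,.4),(58,.3),(58,.25)):
    pass
T=tool()[0]
for g,th in ((55,38),(55.5,33),(56,28),(56.5,23),(57,18)):
    N=pose(g,th/g); D=np.linalg.inv(T)@N; print(g,D[:3,3].round(4).tolist(),np.degrees(R.from_matrix(D[:3,:3]).as_rotvec()).round(2).tolist()); T=N
E
```

```text
(np.float64(54.88319712870186), np.float64(0.1354684542132122), array([-0.7,  0. , -2.3]))
4 rows slide [-0.0, 0.0006, 0.0005] dr [-3.59, 0.08, 0.03]
[0.602, 0.195, 0.276] [0.603, 0.195, 0.276] [0.604, 0.195, 0.276] [0.605, 0.195, 0.276] [0.605, 0.195, 0.275] 
55 [-0.0002, 0.0008, -0.0008] [-4.85, 0.32, 0.09]
55.5 [0.0, 0.0004, 0.0003] [-5.0, 0.0, -0.0]
56 [-0.0, 0.0003, 0.0003] [-5.0, 0.0, -0.0]
56.5 [-0.0, 0.0002, 0.0004] [-5.0, 0.0, -0.0]
57 [-0.0, 0.0001, 0.0004] [-5.0, 0.0, -0.0]
```

```bash

python3 -m inch '{"hand":[0,0,0,0,0],"slide":[[0,0.0005,-0.0003],[0,0.0003,0.0003],[0,0.0003,0.0003],[0,0.0003,0.0003],[0,0.0003,0.0003]],"dr":[[-2,0.1,0],[-3,0.1,0],[-3,0,0],[-3,0,0],[-3,0,0]]}' 35
python3 - <<'E'
from h import *
T=tool()[0]; print(lidang())
for g,th in ((56,27),(57,24),(58,21),(59,19),(60,17)):
    N=pose(g,th/g); D=np.linalg.inv(T)@N; print(g,D[:3,3].round(4).tolist(),np.degrees(R.from_matrix(D[:3,:3]).as_rotvec()).round(2).tolist()); T=N
E
```

```text
time: 18.88
position: [0.6014, 0.1947, 0.2758]
orientation: [-1.082, -0.001, -1.585]
force: [3.7, -3.6, -6.1]
opening: 0.0086
(np.float64(55.510953910904526), np.float64(0.13628952511174766), array([ 3.7, -3.6, -6.1]))
56 [-0.0, 0.0018, 0.0007] [-0.99, 0.3, -0.07]
57 [-0.0, 0.0005, 0.0018] [-3.0, 0.0, -0.0]
58 [0.0, 0.0004, 0.0018] [-3.0, 0.0, -0.0]
59 [0.0, 0.0003, 0.002] [-2.0, -0.0, -0.0]
60 [-0.0, 0.0003, 0.002] [-2.0, 0.0, -0.0]
```

```bash

python3 -m inch '{"hand":[0,0,0,0,0],"slide":[[0,0.0015,0.001],[0,0.0005,0.002],[0,0.0005,0.002],[0,0.0004,0.002],[0,0.0004,0.002]],"dr":[[-2,0.1,0],[-3,0.1,0],[-3,0,0],[-2,0,0],[-2,0,0]]}' 35
python3 -m inch '{"hand":[0,0,0],"slide":[[0,0,0],[0,0,0],[0,0,0]],"dr":[[0,0,0],[0,0,0],[0,0,0]]}' 35
python3 - <<'E'
from h import *
T=tool()[0]; print(lidang()); lidfit()
N=pose(60,17/60); D=np.linalg.inv(T)@N; print(D[:3,3].round(4).tolist(),np.degrees(R.from_matrix(D[:3,:3]).as_rotvec()).round(2).tolist())
E
```

```text
time: 19.3
position: [0.6126, 0.1946, 0.2786]
orientation: [-1.309, 0.011, -1.585]
force: [2.0, -1.5, -4.5]
opening: 0.0088
time: 19.55
position: [0.6151, 0.1946, 0.2791]
orientation: [-1.311, 0.016, -1.586]
force: [0.8, -0.7, -3.1]
opening: 0.0089
(np.float64(62.260846471947254), np.float64(0.1366599566392765), array([ 0.8, -0.7, -3.1]))
side 1305 948 [0.602 0.231 0.23 ] [ 0.885 -0.019  0.465] tilt 62.3
top 476 289 [0.592 0.129 0.243] [ 0.878 -0.019  0.479] tilt 61.4
wrist 24336 15546 [0.591 0.255 0.252] [ 0.881 -0.019  0.473] tilt 61.8
[0.0002, 0.0015, -0.0051] [2.09, -0.01, -0.97]
```

```bash

python3 -m inch '{"hand":[0,0,0,0,0],"slide":[[0,0.0003,-0.002],[0,0.0003,-0.002],[0,0,0],[0,0,0],[0,0,0]],"dr":[[0,0,0],[0,0,0],[0,0,0],[0,0,0],[0,0,0]]}' 35
python3 - <<'E'
from h import *
print(lidang()); lidfit()
p=np.load('pics/top_L.npy'); a=np.radians(-15); Rz=np.array([[np.cos(a),-np.sin(a),0],[np.sin(a),np.cos(a),0],[0,0,1]])
for c in ['top','side']:
    q=(np.load(f'pics/{c}_L.npy')-[.522,-.2045,0])@Rz
    m=q[(abs(q[:,0])<.02)&(abs(q[:,1])>.014)&(abs(q[:,1])<.05)&(q[:,2]>.195)&(q[:,2]<.235)]; print(c,'bar',line(m))
A=cv2.imread('pics/top_L.png')[110:330,110:430];b=cv2.imread('pics/side_L.png')[120:340,200:420]
cv2.imwrite('pics/v7.png',np.hstack([cv2.resize(A,(464,320)),cv2.resize(b,(320,320))]))
E
```

```text
time: 20.12
position: [0.6093, 0.1947, 0.2781]
orientation: [-1.308, 0.014, -1.583]
force: [1.3, -1.2, -2.7]
opening: 0.0089
(np.float64(59.80954180132033), np.float64(0.13680534971857666), array([ 1.3, -1.2, -2.7]))
side 1369 1002 [0.599 0.231 0.228] [ 0.865 -0.018  0.501] tilt 59.9
top 538 340 [0.59  0.13  0.238] [ 0.862 -0.016  0.506] tilt 59.6
wrist 24812 16067 [0.587 0.255 0.25 ] [ 0.862 -0.019  0.506] tilt 59.6
top bar (69, array([ 0.0006, -0.0024,  0.2123]), 'dir', array([-0.005,  1.   , -0.007]), 'yaw', 90.3, 'ext', np.float64(-0.047), np.float64(0.052))
side bar 0
```

View pics/v7.png

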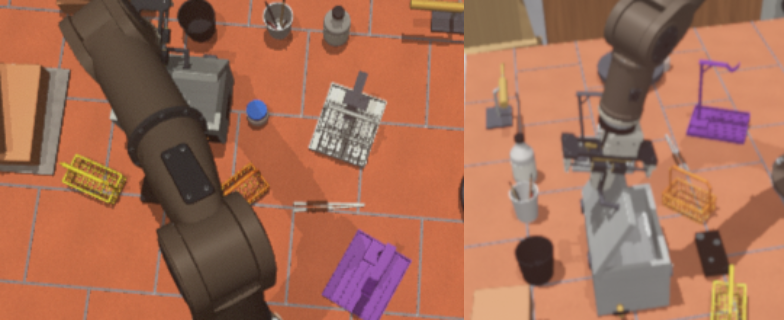

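The lid is at 59.7°, the basket hangs level on the hook, and the bystanders in view are where they were. Handing in.

```bash
python3 - <<'E'
from h import *
print(lidang(), tool()[1]['time']); print(order.close_job())
E
```

```text
(np.float64(59.88292850351953), np.float64(0.13678928719978897), array([ 1.5, -0.6, -2.4])) 20.2667
the job is handed in; nothing more can be done
None
```

The wire basket is hanging by its handle on the drip stand's hook and I've let go of it. The cleaner's lid is open at about 60°, with the gripper still holding its bar at 35 N. I handed the job in at 20.3 s.

- **Lid angle:** all three cameras put it at 59.6–59.9°, and the arm's own position gives 59.9°. The wrist force at the end was about 3 N.
- **Basket:** the bar lies in the hook's seat to within 1–2 mm. It is level and centred across the strip to about 3 mm. In the final check only the top camera could measure it.
- **Other things on the bench:** those I could see in the last pictures had not moved. I judged that by eye and did not measure it, and the arm hid part of the bench.

Three things did not go smoothly:
- **Basket grip:** my first position was about 42 mm off the bar's middle instead of 33 mm. I corrected it before closing the fingers.
- **Lid bar:** closing on it gave a brief force of about 23 N.
- **Tool tilt:** while lifting the lid I first tilted the tool the wrong way, which brought the lid's edge close to a finger. I turned it back about the bar at around 55°. The forces I read during the lift stayed under about 8 N.

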